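Seat the tray panel, then pump the bar clamp shut and keep it squeezed

TASK

A small beech spice tray, just glued, lies upside down between the open jaws of the one-hand bar clamp. Press its bottom panel down until it sits flush in the frame, then pump the clamp's trigger against its handle until the jaws close on the tray, without pushing the bar or its far jaw by hand, and finish while still holding handle and trigger squeezed, so that the jaws press on the tray snugly but without crushing it. Leave the clamp and tray lying flat on the worktop, and the jars, egg timer, tea infuser and garlic dish standing round them where they are.

Things in the scene. Friction and masses are not known exactly. Their poses are not given: they have to be found in the camera images.
- tray: Shallow beech tray upside down, loose, 0.2 kg: frame 66 (x) by 90 (y) by 34 mm high, walls 9 mm, finger-jointed corners. Origin at the centre of its underside, z up. Stands between the clamp's jaws, y roughly along the bar, with 15 to 29 mm of free room in all at its two ends. The jaws should press those ends with 5 to 70 N; it is crushed above 80 N
- panel_top (a point): centre of the top face of the tray's loose bottom panel (47 by 71 mm, lying level inside the frame), axes as the tray's. It starts 5 to 8 mm proud of the frame's rim; flush it is 34 mm above the worktop
- panel (a joint): how far the panel has been pressed down, m: starts at 0 to 0.003; 0.008 is flush, on its hard stop. It moves straight down, is tight (about 5 N to move it) and stays where it is pushed; 10 to 20 N against the stop is fine
- clamp: One-hand bar clamp on its side, loose, 0.5 kg: grey head and near jaw, black handle and trigger, 34 mm high. Origin on its underside, below the bar's centreline, at the near jaw's pad face. y runs along the bar to the handle end, z up; jaws (to x = -76 mm), trigger (-129) and handle (-132) reach to -x. Near jaw y = 0 to 20, head y = 6 to 74 and x = -22 to 46, bar x = -10 to 10 mm
- bar: Sliding toothed steel bar, 18 by 7 mm, 310 mm long, with the far jaw at its end. Origin on its underside, below the bar's centreline, at the far jaw's pad face; axes as the clamp's; at the start its y in the clamp's frame is -118 to -106 mm. Each full squeeze draws it about 7 mm (4 to 9) along +y, closing the jaws, and the ratchet keeps it there. Not to be pushed by hand
- bar_jaw (a point): centre of the far jaw's pad, facing +y towards the tray and the near jaw: bar x = -52, y = 0, z = 17 mm. Both jaws' pads span x = -74 to -30 and z = 2 to 32 mm. Once the jaws are on the tray they press with about 1.5 to 2.6 times the squeeze beyond 3 to 4 N: 12 to 20 N is right, more than 25 N is too much
- trigger: Black trigger lever in front of (-y of) the handle, 14 mm thick, z = 5 to 29 mm. Origin on its pivot in the head (clamp x = 36, y = 38, z = 0 mm)
- trigger_grip (a point): middle of the trigger where it is squeezed: clamp x = -88, y = 55, z = 17 mm at rest; its front face (away from the handle) is 7 mm to -y. Squeezing moves it 21 mm along +y to its stop; a spring (1.5 N at rest, 3 N at the stop, felt here) returns it when released. Moving the free jaw takes 1 to 2 N more
- handle_grip (a point): middle of the fixed handle behind the trigger, clamp x = -88, y = 97, z = 17 mm; 26 mm thick in y (faces at 84 and 110), z = 2 to 32 mm. Over trigger and handle the grip along y measures 62 mm at rest, about 41 mm fully squeezed; stalling clearly wider under 12 N or more means the jaws are on the tray. The loose clamp slides a few mm as both fingers close: harmless
- jar4: closed glass spice jar with green ribbed twist cap, 44 mm across, 87 mm tall; origin at the centre of its underside; bystander, stands near the clamp (other such jars stand on the lazy Susan)
- jar5: closed glass spice jar with green ribbed twist cap, 44 mm across, 87 mm tall; origin at the centre of its underside; bystander, stands near the clamp (other such jars stand on the lazy Susan)
- timer: white plastic egg timer, 62 mm across, 58 mm tall, near the clamp; origin at the centre of its underside; bystander
- infuser: stainless tea infuser ball, 44 mm, on its 60 mm drip dish, 59 mm tall with its hook, near the clamp; origin at the centre of its underside; bystander
- garlic: white ceramic garlic press base, a dish 84 mm across and 30 mm tall, beyond the bar; origin at the centre of its underside; bystander
Mind the look-alikes: they are no part of the job. What is meant by the tray is not pink or purple, and is the larger of those in its own colour.

How it is judged:
On the way, in this order (a step that is already met when the one before it is completed fails the run):
1. the panel is pressed home, flush with the frame (value of joint panel above 0.0065 m), for 0.2 s.
2. the squeezed trigger has closed the jaws on the tray (contact force between bar and tray above 5 N and contact force between the fingers and trigger above 3 N), for 0.3 s.
At the end, for the whole second after the job is handed in: The panel is home within 1.5 mm, the fingers hold the trigger squeezed (over 3 N on it), the far jaw presses on the tray with 5 to 70 N, and tray and clamp lie flat and still on the worktop (within 6 mm and 0.1 rad) (all of step 2 and value of joint panel above 0.0065 m and contact force between bar and tray below 70 N and angle between each of tray, clamp's own z axis and vertical below 0.1 rad and height (world z) of each of tray, clamp below 0.006 m and linear speed of tray below 0.02 m/s); the arm keeps its last pose, push and grip.
It fails at once if the tray is crushed (far jaw presses over 80 N) (contact force between bar and tray above 80 N).
It fails at once if the jaws are closed on the tray before the panel is flush (contact force between bar and tray above 5 N and value of joint panel below 0.0065 m).
It fails at once if the robot pushes the bar or far jaw instead of working the trigger (contact force between any of the fingers, the arm and bar above 3 N).
It fails at once if a jar, the egg timer, the infuser or the garlic dish is shoved more than 3 cm or tipped over (distance of any of jar4, jar5, timer, infuser, garlic from where it was at the start of the episode above 0.03 m or angle between any of jar4, jar5, timer, infuser, garlic's own z axis and vertical above 0.5 rad).
It also fails if it takes over 61 s, if anything falls off the work surface, if the arm or the gripper's body presses on something with over 40 N, if the wrist force passes 120 N, or if a joint passes its speed limit or range.

ROBOT

A 6-joint arm with a two-finger parallel gripper is mounted at the origin on the work surface. World frame = base frame: x ahead of the robot, y to its left, z up, the work surface at z = 0. Lengths are in m, angles in rad, forces in N, time in s.
With the tool pointing down it reaches from about 0.275 to 0.875 m from the base axis. Payload 12.5 kg.
Tool frame: the origin (TCP) lies on the centre line of the jaws, within the pads' length; the fingertips stand r.finger_overhang ahead of it and the grasp point (between the pads) lies 3 mm ahead of it (r.finger_overhang is the distance from the TCP to the fingertips, in m); z points along the fingers, y is the line along which they close (so a half turn about z gives the same grasp; the last joint's range is limited). The gripper opens to 85 mm and grips with 20 to 120 N. Pads are 22 mm wide; open, the fingers measure 114 mm over their backs; the gripper's body (76 mm by 85 mm) begins 54 mm behind the grasp point. The pads swing forward as they close: fully open they stand 13 mm farther back than shut.
Start: joints at [-1.401, 0.351, 1.652, -0, 1.139, -0.085], TCP at [0.139, -0.532, 0.253] pointing down, gripper open.
Joint ranges: [-2.75, 2.75], [-0.79, 2.1], [0.01, 2.65], [-1.57, 4.71], [0.07, 3.14], [-2.87, 2.87]. Speed limits (rad/s): [2.22, 2.22, 2.79, 3.14, 3.14, 3.14].

INTERFACE

Orientations are given as a unit quaternion [x, y, z, w].
In Python, from cell import r, optics gives the robot as it stands. The module is installed in compiled form; this text tells all that it offers. Calls block until the motion is done:
- r.move_to(position, orientation): joint-space move of the TCP to a pose.
- r.move_linear(position, rot=None, vel=0.15): straight line of the TCP; rot=None keeps the orientation; vel is the mean speed in m/s.
- r.set_joints(angles): joint-space move.
- r.set_gripper(opening, squeeze=None): opening from 0.0 (shut) to 1.0 (fully open); squeeze is the grip in N (None keeps the last); returns when the fingers have stopped.
- r.sleep(seconds).
- r.inverse_kinematics(position, orientation): joint angles nearest the present ones, or None.
- optics.get_image(name): name is "side" or "top" or "wrist"; returns a dict with "pixels" (480x640x3 uint8, red, green, blue), "depth" (480x640 float32, m along the optical axis (not along the pixel's ray), 0 where there is no reading), "fx", "fy", "cx", "cy" (pixels), "D" ([k1, k2, p1, p2, k3] as OpenCV has them; the pictures are not rectified), "camera_from_world" (4x4, takes a point from world to camera coordinates); the wrist camera has in their place "mount" (4x4, takes a point from camera to tool coordinates, whose origin is the TCP and whose axes are the flange's). Camera axes: x right, y down, z forward; pixel columns grow to the right and rows downward; lengths in m; the calibration is good to about 2 mm. A picture is of the moment at which its call begins: read the wrist's pose just before it.
A pose or a line that the arm cannot do raises r.PlanningError and nothing moves.
- r.hand_in(): hands the job in; it is judged then, once.
Readings, each from a call of its own:
- r.current_t(): time.
- r.current_q(): joint angles.
- r.current_qvel(): joint speeds.
- r.current_effort(): joint torques, N m.
- r.current_tool_pos(): TCP position.
- r.current_ee_rot(): TCP orientation.
- r.current_contact_force(): force on the tool from outside, world axes, zero at the start.
- r.current_torque(): the same for the moment, N m.
- r.current_opening(): opening from 0.0 (shut) to 1.0 (fully open).
- r.current_finger_force(): force on a finger pad.
Only numpy, scipy, OpenCV 4.12 (cv2) and the standard library are available. Lean on these libraries where they do the work, as an engineer would, in place of code of your own. Each camera call takes 0.05 s, during which the arm holds its last target. There are 200 camera calls.

## Working session

There is one attempt and no reset: what is moved stays moved. The work goes in short steps, each a Python script; the robot and the scene stay as the last script left them, time stands still between calls to the robot, and variables do not carry over. Pictures are saved under pics/ and viewed, at most 10 in all, crops included, and the job is handed in when it is done.

```bash
mkdir -p pics; python3 - <<'E'
from cell import r,optics
import cv2,numpy as np
for n in("top","side"):
    d=optics.get_image(n); cv2.imwrite(f"pics/{n}0.png",d["pixels"][...,::-1])
    np.savez(f"pics/{n}0.npz",**d)
    print(n,d["fx"],d["cx"],d["cy"],d["D"],np.round(d["camera_from_world"],3).tolist())
print(r.finger_overhang,r.current_t(),r.current_ee_rot())
E
```

```text
top 449.38678913074784 321.80489474338725 245.5445977232756 [-0.11395141  0.          0.          0.          0.        ] [[-0.015, -1.0, 0.006, -0.075], [-0.998, 0.015, -0.053, 0.612], [0.053, -0.007, -0.999, 0.818], [0.0, 0.0, 0.0, 1.0]]
side 489.93500594858165 325.0185134837593 245.98713283734398 [-0.1307863  0.         0.         0.         0.       ] [[-0.992, -0.129, 0.011, 0.579], [-0.079, 0.538, -0.839, 0.122], [0.102, -0.833, -0.544, 0.711], [0.0, 0.0, 0.0, 1.0]]
0.022 0.1 [ 9.91894267e-01  1.27064902e-01 -1.85732842e-05 -5.23478848e-04]
```

View pics/top0.png

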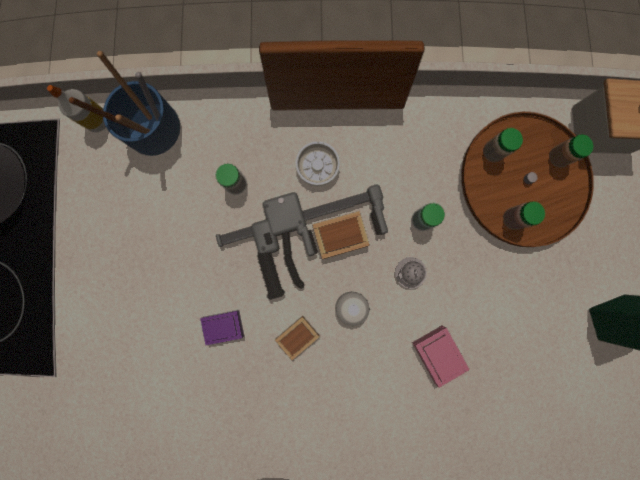

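View pics/side0.png

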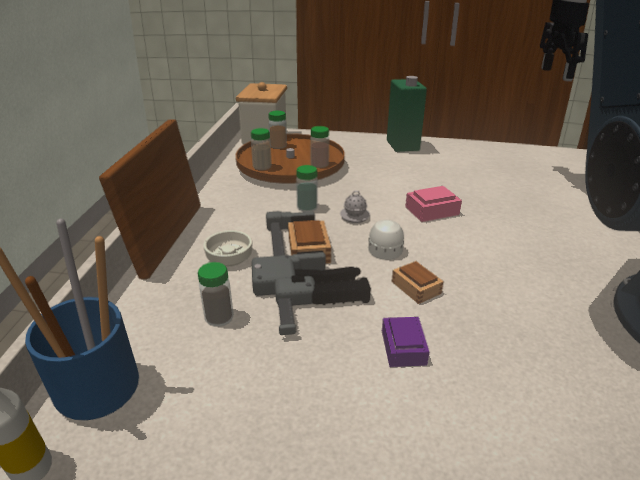

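The top view shows the tray at (340,235). The clamp has its head at (284,212), handle at (270,275), trigger at (292,262) and far jaw at (378,210). The jars are at (230,178) and (430,216), the timer at (352,308), the infuser at (411,272) and the garlic dish at (318,165). The smaller brown tray at (297,338) is the look-alike.

```bash
cat > h.py <<'E'
import numpy as np,cv2
def load(n): return dict(np.load(f"pics/{n}.npz"))
def rays(d,uv,T=None):
    K=np.array([[d["fx"],0,d["cx"]],[0,d["fy"],d["cy"]],[0,0,1]])
    n=cv2.undistortPoints(np.float64(uv).reshape(-1,1,2),K,d["D"])[:,0]
    T=np.linalg.inv(d["camera_from_world"]) if T is None else T
    return T[:3,3],np.c_[n,np.ones(len(n))]@T[:3,:3].T
def onplane(d,uv,z,T=None):
    o,v=rays(d,uv,T); return o+v*((z-o[2])/v[:,2])[:,None]
def bydepth(d,uv,T=None):
    o,v=rays(d,uv,T); uv=np.int32(np.round(uv)); return o+v*d["depth"][uv[:,1],uv[:,0]][:,None]
def big(m):
    c=max(cv2.findContours(np.uint8(m),cv2.RETR_EXTERNAL,cv2.CHAIN_APPROX_NONE)[0],key=cv2.contourArea)
    return c[:,0]
E
python3 - <<'E'
from h import *
d=load("top0");p=d["pixels"];hsv=cv2.cvtColor(p,cv2.COLOR_RGB2HSV)
b=((hsv[...,0]<20)&(hsv[...,1]>90)); b[:200]=0;b[262:]=0;b[:,:300]=0;b[:,380:]=0
c=big(b);w=onplane(d,c,0.034)
print("tray",cv2.minAreaRect(np.float32(w[:,:2]*1000)))
ys,xs=np.nonzero(b);g=bydepth(d,np.c_[xs,ys]);print("tray z pct",np.percentile(g[:,2],[5,25,50,75,95]))
for nm,u in dict(head=(284,207),nearjaw=(310,242),farjaw=(377,205),handle=(270,275),trig=(290,265),bar=(340,205),barend=(240,236),table=(200,280)).items():
    q=bydepth(d,[u])[0];print(nm,np.round(q,4),p[u[1],u[0]])
cr=cv2.resize(p[165:310,205:398],None,fx=4,fy=4,interpolation=cv2.INTER_CUBIC)
cr=np.clip(cr*1.6,0,255).astype(np.uint8);cv2.imwrite("pics/crop.png",cr[...,::-1])
E
```

```text
tray ((628.9238891601562, -118.41482543945312), (65.82691192626953, 89.22407531738281), 15.216432571411133)
tray z pct [0.0314108  0.03357797 0.03877923 0.04067357 0.04235354]
head [ 0.6813 -0.0163  0.0339] [100  95  92]
nearjaw [ 0.6167 -0.0629  0.0316] [76 74 69]
farjaw [ 0.6832 -0.1871  0.03  ] [94 91 87]
handle [0.5576 0.0107 0.0315] [45 43 40]
trig [ 0.5753 -0.0257  0.0273] [41 37 35]
bar [ 0.6852 -0.1193  0.0218] [70 65 64]
barend [0.6304 0.0671 0.0205] [68 63 62]
table [ 0.5494  0.1481 -0.0008] [151 144 130]
```

View pics/crop.png

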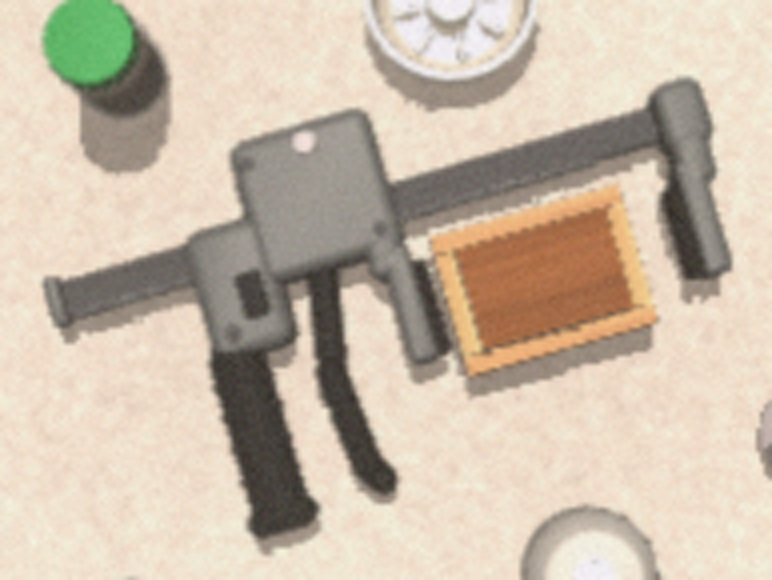

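The crop shows the tray frame and its proud panel clearly. The near jaw is at crop (415,310), the trigger from (325,280) to (380,485), and the handle from (240,350) to (285,520).

```bash
cat > clamp.py <<'E'
from h import *
def analyse(d,verbose=True):
    p=d["pixels"];g=p.max(2).astype(int)
    ys,xs=np.mgrid[165:310,205:398];uv=np.c_[xs.ravel(),ys.ravel()]
    w=bydepth(d,uv);col=p[uv[:,1],uv[:,0]].astype(int);mx=col.max(1);sat=mx-col.min(1)
    ok=(mx<115)&(sat<20)&(w[:,2]>0.012)&(w[:,2]<.045)
    # bar: near line
    bar=ok&(w[:,2]<.025)&(mx<85)&(mx>52)
    a=np.radians(16.4);o=np.array([.6852,-.1193])
    for i in range(4):
        X=np.array([np.cos(a),np.sin(a)]);Y=np.array([-X[1],X[0]])
        s=bar&(abs((w[:,:2]-o)@X)<.012)
        q=onplane(d,uv[s],.0213)[:,:2]; 
        o=q.mean(0);vx,vy=cv2.fitLine(np.float32(q),cv2.DIST_HUBER,0,1e-4,1e-4).ravel()[:2]
        a=np.arctan2(-vx,vy) if vy>0 else np.arctan2(vx,-vy)
    return a,o,uv,w,ok,mx
E
python3 - <<'E'
from clamp import *
d=load("top0");a,o,uv,w,ok,mx=analyse(d)
X=np.array([np.cos(a),np.sin(a)]);Y=np.array([-X[1],X[0]])
print("ang",np.degrees(a),o)
L=lambda q:np.c_[(q[:,:2]-o)@X,(q[:,:2]-o)@Y]*1000
def rng(s,z,n):
    l=L(onplane(d,uv[s],z));print(n,s.sum(),np.round(np.percentile(l,[0,2,50,98,100],axis=0).T,1).tolist())
l=L(w)
rng(ok&(w[:,2]<.025)&(mx<85)&(mx>52)&(abs(l[:,0])<12),.0213,"bar")
rng(ok&(w[:,2]>.0325)&(mx>60)&(l[:,0]>-22),.034,"head+farjaw")
blk=ok&(mx<58)&(l[:,0]<-25)
l0=L(onplane(d,uv,.032))
for x in(-60,-70,-80,-88,-96,-105,-115):
    s=blk&(abs(l0[:,0]-x)<1.5);ysr=np.sort(l0[s,1]);gp=np.split(ysr,np.nonzero(np.diff(ysr)>4)[0]+1)
    print(x,[(round(k[0],1),round(k[-1],1),len(k)) for k in gp if len(k)>3])
# jaws (grey, z>0.025, x -74..-30)
s=ok&(w[:,2]>.026)&(mx>=60)&(l0[:,0]<-35)&(l0[:,0]>-70);v=np.sort(l0[s,1]);gp=np.split(v,np.nonzero(np.diff(v)>4)[0]+1);print("jaws",[(k[0],k[-1],len(k)) for k in gp if len(k)>5])
s=ok&(w[:,2]>.033)&(l0[:,0]>15);print("head y",np.percentile(l0[s],[1,50,99],axis=0))
t=L(np.array([[.62892,-.11841,0]]));print("tray local",t)
E
```

```text
ang 15.938768 [ 0.66511517 -0.04550077]
bar 993 [[-10.7, -8.9, 0.0, 8.7, 11.7], [-133.0, -128.5, -34.3, 155.3, 160.9]]
head+farjaw 1002 [[-22.1, -19.3, 7.8, 43.4, 105.0], [-154.1, -149.3, 28.6, 84.0, 115.3]]
-60 [(np.float64(-132.8), np.float64(-123.4), 10), (np.float64(-10.6), np.float64(-4.8), 6), (np.float64(37.2), np.float64(46.5), 10), (np.float64(71.2), np.float64(96.0), 23)]
-70 [(np.float64(-133.0), np.float64(-123.7), 11), (np.float64(-10.9), np.float64(-5.1), 7), (np.float64(38.1), np.float64(49.6), 11), (np.float64(72.1), np.float64(95.6), 22)]
-80 [(np.float64(37.7), np.float64(48.7), 10), (np.float64(71.7), np.float64(94.7), 22)]
-88 [(np.float64(37.5), np.float64(49.0), 11), (np.float64(72.0), np.float64(95.0), 23)]
-96 [(np.float64(36.7), np.float64(48.1), 10), (np.float64(72.3), np.float64(95.3), 22)]
-105 [(np.float64(35.8), np.float64(46.7), 10), (np.float64(73.2), np.float64(94.4), 21)]
-115 [(np.float64(32.6), np.float64(45.9), 13), (np.float64(72.3), np.float64(95.8), 24)]
jaws [(np.float64(-145.76263867899456), np.float64(-133.46347035295346), 127), (np.float64(-4.474028883019961), np.float64(8.618344234019355), 139), (np.float64(45.27697437714384), np.float64(97.78387807594837), 141)]
head y [[ 15.24535878  -0.58691822]
 [ 30.21516907  33.12966004]
 [ 96.84971244 110.28051556]]
tray local [[-54.82527077 -60.16673067]]
```

Everything checks out: the tray measures 65.8 × 89.2 mm, the gap is about 112 mm, and the clamp yaw is 15.9°. Next I'll press the panel with the fingers shut.

```bash
python3 - <<'E'
from cell import r,optics
import numpy as np
a=np.radians(15.9);Q=[np.cos(a/2),np.sin(a/2),0,0]
x,y=.6289,-.1184
r.move_to([x,y,.20],Q);r.set_gripper(0.0,20)
r.move_linear([x,y,.072],vel=.12)
f0=r.current_contact_force()[2];print(f0,r.current_tool_pos(),r.current_t())
z=.066;log=[]
while z>.0525:
    r.move_linear([x,y,z],vel=.02)
    f=r.current_contact_force()[2]-f0;log.append((round(z,4),round(r.current_tool_pos()[2],4),round(f,1)))
    if f>13:break
    z-=.0007
print(log,r.current_t())
E
```

```text
-0.8192876924560024 [ 0.62935642 -0.11853594  0.07282514] 4.3833
[(0.066, np.float64(0.0659), np.float64(1.1)), (0.0653, np.float64(0.0653), np.float64(1.2)), (0.0646, np.float64(0.0646), np.float64(0.2)), (0.0639, np.float64(0.0639), np.float64(0.9)), (0.0632, np.float64(0.0632), np.float64(1.1)), (0.0625, np.float64(0.0627), np.float64(3.4)), (0.0618, np.float64(0.0619), np.float64(4.9)), (0.0611, np.float64(0.0611), np.float64(4.6)), (0.0604, np.float64(0.0603), np.float64(3.9)), (0.0597, np.float64(0.0597), np.float64(4.2)), (0.059, np.float64(0.059), np.float64(4.4)), (0.0583, np.float64(0.0582), np.float64(4.0)), (0.0576, np.float64(0.0575), np.float64(4.3)), (0.0569, np.float64(0.0569), np.float64(3.6)), (0.0562, np.float64(0.0561), np.float64(3.9)), (0.0555, np.float64(0.056), np.float64(9.9)), (0.0548, np.float64(0.0559), np.float64(16.3))] 8.8333
```

```bash
python3 - <<'E'
from cell import r,optics
import numpy as np,cv2
r.sleep(.3)
p=r.current_tool_pos()
r.move_linear([p[0],p[1],.13],vel=.15)
a=np.radians(15.94);X=np.array([np.cos(a),np.sin(a)]);Y=np.array([-X[1],X[0]])
o=np.array([.66512,-.0455]);Q=[np.cos(a/2),np.sin(a/2),0,0]
g=o-.092*X+.068*Y
r.move_to([*g,.13],Q);r.set_gripper(1.0,20)
for n in("top","side"):
    d=optics.get_image(n);np.savez(f"pics/{n}1.npz",**d)
d=optics.get_image("wrist");cv2.imwrite("pics/w1.png",d["pixels"][...,::-1])
np.savez("pics/w1.npz",**d,tp=r.current_tool_pos(),tq=r.current_ee_rot())
print(g,r.current_tool_pos(),r.current_opening(),r.current_t())
E
```

```text
[ 0.55798254 -0.00538063] [ 0.55799399 -0.00535141  0.13003628] 0.9957190087674243 11.3083
```

View pics/w1.png

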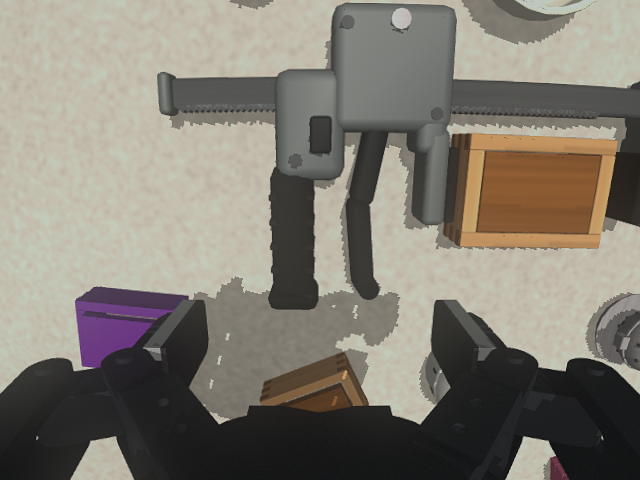

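The panel now looks flush. The handle is at (292,240) and the trigger at (360,240). Before descending I'll check these points and the neighbours' clearance numerically.

```bash
python3 - <<'E'
from h import *
from scipy.spatial.transform import Rotation as R
d=load("w1");T=np.eye(4);T[:3,:3]=R.from_quat(d["tq"]).as_matrix();T[:3,3]=d["tp"];T=T@d["mount"]
a=np.radians(15.94);X=np.array([np.cos(a),np.sin(a)]);Y=np.array([-X[1],X[0]]);o=np.array([.66512,-.0455])
L=lambda q:np.round(np.c_[(q[:,:2]-o)@X,(q[:,:2]-o)@Y]*1000,1).tolist()
print("handle L/R, trig L/R",L(onplane(d,[[272,230],[316,230]],.030,T)),L(onplane(d,[[348,230],[371,230]],.027,T)))
print("panel,frame z",bydepth(d,[[540,190],[468,190],[540,240]],T)[:,2])
t=load("top1")
t0=load("top0")
print("timer",L(onplane(t0,[[352,308]],.055)),"small tray",L(onplane(t0,[[297,338]],.03)),"jar4",L(onplane(t0,[[229,175]],.087)),"purple",L(onplane(t0,[[222,328]],.03)))
E
```

```text
handle L/R, trig L/R [[-76.9, 96.0], [-77.0, 69.7]] [[-77.7, 50.4], [-77.7, 36.5]]
panel,frame z [0.03388316 0.03463139 0.03411769]
timer [[-185.9, -40.8]] small tray [[-211.6, 69.5]] jar4 [[96.4, 97.1]] purple [[-155.3, 195.6]]
```

```bash
python3 - <<'E'
from cell import r,optics
import numpy as np,cv2
p=r.current_tool_pos()
r.move_linear([p[0],p[1],.028],vel=.08)
f0=np.array(r.current_contact_force())
def st(n):print(n,round(r.current_t(),2),"op mm",round(r.current_opening()*85,1),"ff",np.round(r.current_finger_force(),1),"F",np.round(np.array(r.current_contact_force())-f0,1),np.round(r.current_tool_pos(),4))
st("down")
r.set_gripper(.60,20);st("c60")
r.set_gripper(0.4,20);st("c40")
r.set_gripper(1.0);st("open")
d=optics.get_image("top");np.savez("pics/top2.npz",**d)
p=d["pixels"][165:310,205:398];cv2.imwrite("pics/t2.png",np.clip(cv2.resize(p,None,fx=4,fy=4)*1.6,0,255).astype(np.uint8)[...,::-1])
E
```

```text
down 12.73 op mm 84.9 ff 0.0 F [0. 0. 0.] [ 0.5583 -0.0054  0.0285]
c60 13.18 op mm 51.1 ff 6.5 F [-2.3  5.6  7.5] [ 0.558  -0.0047  0.0287]
c40 13.45 op mm 39.0 ff 18.9 F [-5.8 10.2 14. ] [ 0.5577 -0.0042  0.0289]
open 13.97 op mm 85.1 ff 0.0 F [-0.2 -0.2  0.3] [ 0.558  -0.0054  0.0279]
```

View pics/t2.png

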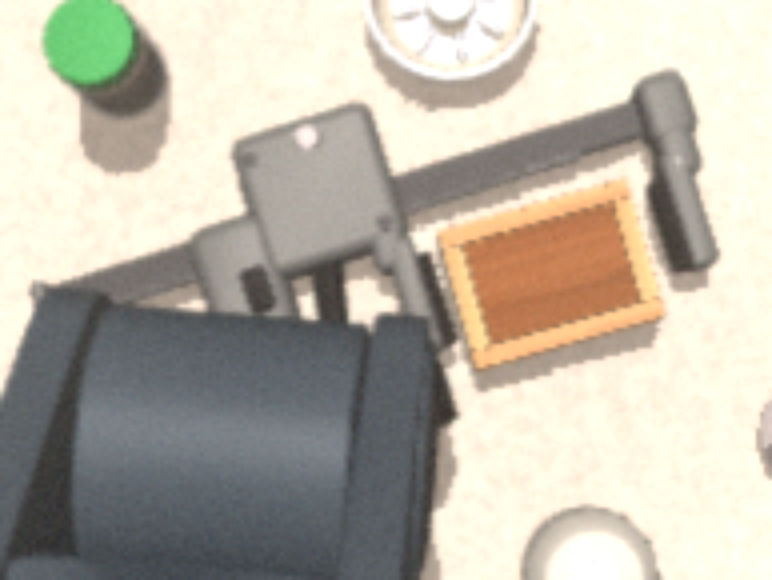

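The first squeeze worked. The bar drew in and the clamp shifted only a few mm. I'll keep pumping in small steps and watch for a stall.

```bash
cat > pump.py <<'E'
from cell import r,optics
import numpy as np,cv2
def st(n):print(n,round(r.current_t(),2),"op mm",round(r.current_opening()*85,1),"ff",np.round(r.current_finger_force(),1),"F",np.round(r.current_contact_force(),1),np.round(r.current_tool_pos(),4))
def squeeze():
    for o in(.65,.58,.54,.51,.48,.45):
        r.set_gripper(o,20);ff=r.current_finger_force();op=r.current_opening()*85
        print("  %.2f op %.1f ff %.1f"%(o,op,ff))
        if ff>=12 and op>42.5: return True
    return False
E
python3 - <<'E'
from pump import *
for i in range(2):
    s=squeeze();st(("sq",i,s))
    if s:break
    r.set_gripper(1.0)
E
```

```text
0.65 op 55.1 ff 1.6
  0.58 op 49.5 ff 4.6
  0.54 op 46.2 ff 8.0
  0.51 op 43.4 ff 9.3
  0.48 op 41.0 ff 10.5
  0.45 op 38.9 ff 18.6
('sq', 0, False) 15.53 op mm 38.9 ff 18.6 F [-3.8 10.1 14.4] [ 0.5575 -0.0039  0.0286]
  0.65 op 55.2 ff 1.5
  0.58 op 49.7 ff 4.6
  0.54 op 46.4 ff 8.0
  0.51 op 43.8 ff 9.6
  0.48 op 41.4 ff 10.6
  0.45 op 38.9 ff 18.8
('sq', 1, False) 17.57 op mm 38.9 ff 18.8 F [-4.3  9.3 13.9] [ 0.5576 -0.004   0.0287]
```

```bash
python3 - <<'E'
from pump import *
d=optics.get_image("top")
p=d["pixels"][165:310,205:398];cv2.imwrite("pics/t3.png",np.clip(cv2.resize(p,None,fx=4,fy=4)*1.6,0,255).astype(np.uint8)[...,::-1])
E
```

```text
(no output)
```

View pics/t3.png

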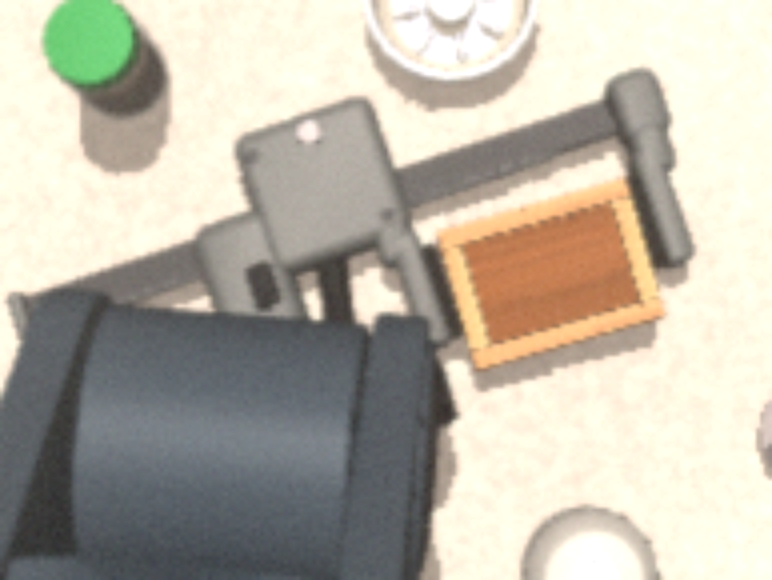

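The jaws are almost on the tray. The next squeeze should stall.

```bash
python3 - <<'E'
from pump import *
s=squeeze();st(s)
E
```

```text
0.65 op 55.3 ff 3.0
  0.58 op 50.4 ff 18.2
True 18.84 op mm 50.4 ff 18.2 F [-1.9  7.1 14. ] [ 0.5588 -0.0046  0.0293]
```

```bash
python3 - <<'E'
from pump import *
r.set_gripper(.54,20);st("hold");r.sleep(1.0);st("1s")
d=optics.get_image("side");np.savez("pics/s4.npz",**d)
p=d["pixels"][150:350,180:450];cv2.imwrite("pics/s4.png",np.clip(cv2.resize(p,None,fx=2.9,fy=2.9)*1.4,0,255).astype(np.uint8)[...,::-1])
E
```

```text
hold 19.06 op mm 50.7 ff 18.2 F [-2.4  6.3 15.4] [ 0.5588 -0.0046  0.0294]
1s 20.06 op mm 50.7 ff 18.2 F [-1.7  5.3 13.7] [ 0.5588 -0.0046  0.0293]
```

View pics/s4.png

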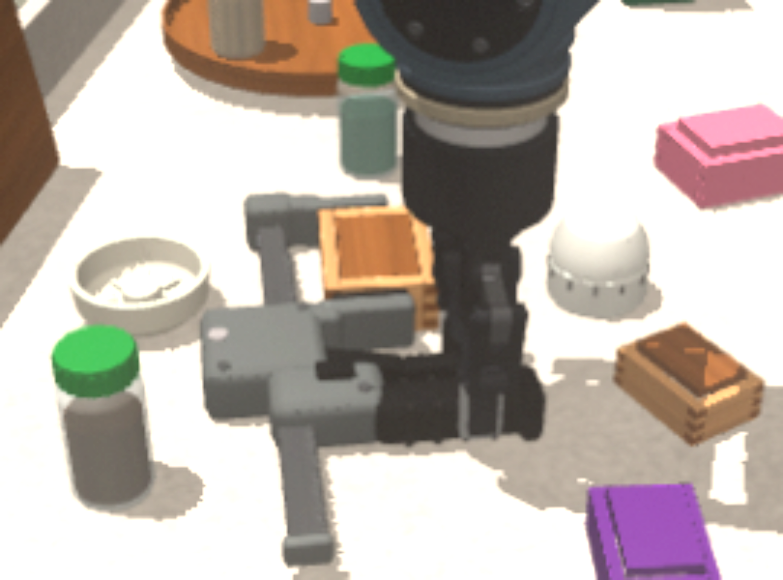

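The side view shows the tray between both jaws at crop (375,260), everything flat and all bystanders standing. The grip has stalled at 50.7 mm under 18 N and is steady, so I'm handing in.

```bash
python3 -c "
from cell import r
print(r.hand_in())"
```

```text
the job is handed in; nothing more can be done
None
```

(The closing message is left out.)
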